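# Check the facial machine's serum cartridges by weight

## Task

The facial machine has popped up its three white serum cartridges; they look alike, but some are nearly used up, and only the weight in the hand tells. Lift them just clear of their sockets to feel them: any of 250 g or more belongs in a machine socket, gently pressed down until it is felt to be fully home on its stop, and any lighter one is stood upright in its own bay of the grey returns tray. Touch down slowly and gently, without ramming or dropping, keep the cartridges upright and their feet never more than about 10 cm above the machine's deck, and leave the rinse bottle and everything else on the counter where it is.

Things in the scene. Friction and masses are not known exactly. Their poses are not given: they have to be found in the camera images.
- machine: compact facial machine, fixed: light-blue cabinet 250 x 440 mm, black socket deck 125 mm deep along its front (robot side), top of deck 60 mm above the table; behind it a tilted touch panel rising to 125 mm above the table; handpieces in cradles on both flanks (out to 262 mm from the middle). Origin: on the table, 115 mm behind the front edge and 52.5 mm behind the row of sockets, midway along the row of four; x to the rear, y along the row of sockets, z up
- socket_1 (a point): socket 1 of the machine: centre of the round hole's mouth, in the deck's top face, 60 mm above the table. Hole 57 mm across with a 2 mm chamfer, axes as the machine; sockets stand 100 mm apart in a row along the machine's y axis in the order 1 (nearest the returns tray), 2, 3 and then the rinse bottle's
- socket_2 (a point): socket 2 of the machine: centre of the round hole's mouth, in the deck's top face, 60 mm above the table. Hole 57 mm across with a 2 mm chamfer, axes as the machine; sockets stand 100 mm apart in a row along the machine's y axis in the order 1 (nearest the returns tray), 2, 3 and then the rinse bottle's
- socket_3 (a point): socket 3 of the machine: centre of the round hole's mouth, in the deck's top face, 60 mm above the table. Hole 57 mm across with a 2 mm chamfer, axes as the machine; sockets stand 100 mm apart in a row along the machine's y axis in the order 1 (nearest the returns tray), 2, 3 and then the rinse bottle's
- seat_1: valve seat in the bottom of one of sockets 1 to 3 (any of the three seats may be in any socket); origin on the socket's axis, at table height, axes as the machine
- seat_2: valve seat in the bottom of one of sockets 1 to 3 (any of the three seats may be in any socket); origin on the socket's axis, at table height, axes as the machine
- seat_3: valve seat in the bottom of one of sockets 1 to 3 (any of the three seats may be in any socket); origin on the socket's axis, at table height, axes as the machine
- ejector_1 (a joint): light-grey rubber-faced ejector disc of seat_1, on which the cartridge stands, in m: 0 raised (disc 18 mm below the deck), grows as it goes down. Stiff: it needs about 9 N to go down, and stays where it is left. It ends on a hard stop (home) that lies somewhere between 0.008 and 0.012, differs from seat to seat and can only be felt
- ejector_2 (a joint): light-grey rubber-faced ejector disc of seat_2, on which the cartridge stands, in m: 0 raised (disc 18 mm below the deck), grows as it goes down. Stiff: it needs about 9 N to go down, and stays where it is left. It ends on a hard stop (home) that lies somewhere between 0.008 and 0.012, differs from seat to seat and can only be felt
- ejector_3 (a joint): light-grey rubber-faced ejector disc of seat_3, on which the cartridge stands, in m: 0 raised (disc 18 mm below the deck), grows as it goes down. Stiff: it needs about 9 N to go down, and stays where it is left. It ends on a hard stop (home) that lies somewhere between 0.008 and 0.012, differs from seat to seat and can only be felt
- cartridge_a_center (a point): one of three look-alike sealed serum cartridges: rigid upright cylinder 54 mm across and 120 mm high, white below, black cap on the top 30 mm, foot chamfered 4 mm. Point: its centre, 60 mm above its foot; z up along the cartridge. Weighs anything from 100 to 400 g, different each time, and nothing but the weight tells (at least one is well under and one well over 250 g). Starts popped up on a raised ejector in one of sockets 1 to 3, foot 18 mm below the deck
- cartridge_b_center (a point): one of three look-alike sealed serum cartridges: rigid upright cylinder 54 mm across and 120 mm high, white below, black cap on the top 30 mm, foot chamfered 4 mm. Point: its centre, 60 mm above its foot; z up along the cartridge. Weighs anything from 100 to 400 g, different each time, and nothing but the weight tells (at least one is well under and one well over 250 g). Starts popped up on a raised ejector in one of sockets 1 to 3, foot 18 mm below the deck
- cartridge_c_center (a point): one of three look-alike sealed serum cartridges: rigid upright cylinder 54 mm across and 120 mm high, white below, black cap on the top 30 mm, foot chamfered 4 mm. Point: its centre, 60 mm above its foot; z up along the cartridge. Weighs anything from 100 to 400 g, different each time, and nothing but the weight tells (at least one is well under and one well over 250 g). Starts popped up on a raised ejector in one of sockets 1 to 3, foot 18 mm below the deck
- cartridge_a: the same cartridge a, as a body; origin at the centre of its foot
- cartridge_b: the same cartridge b, as a body; origin at the centre of its foot
- cartridge_c: the same cartridge c, as a body; origin at the centre of its foot
- returns_tray: returns tray, fixed: grey open box with orange marks, 240 x 82 mm and 45 mm high, walls 4 mm, rubber-lined floor 4 mm above the table, two dividers across it making three bays in a row along its x axis. Origin: centre of its underside; x along its length, y across, z up
- bay_1 (a point): bay 1 of the returns tray: centre of the bay's floor, axes as the tray; bay about 75 x 74 mm inside, walls 41 mm above the floor; room for one cartridge
- bay_2 (a point): bay 2 of the returns tray: centre of the bay's floor, axes as the tray; bay about 75 x 74 mm inside, walls 41 mm above the floor; room for one cartridge
- bay_3 (a point): bay 3 of the returns tray: centre of the bay's floor, axes as the tray; bay about 75 x 74 mm inside, walls 41 mm above the floor; room for one cartridge
- rinse_bottle_center (a point): small pale-blue rinse bottle, 45 mm across, 98 mm high, blue cap, loose in the fourth socket: a bystander. Point: its centre, 49 mm above its foot
- cream_jar: amber jar with white lid, 60 mm across, 50 mm high, loose: a bystander. Origin: centre of its underside
- toner_bottle: green bottle with black cap, 52 mm across, 120 mm high, loose: a bystander. Origin: centre of its underside
- spatula: spatula, 160 mm long, lying loose: a bystander. Origin: under its middle
Not all that is in view belongs to the job. What is shaped like the cartridge_b but orange is not meant. What is shaped like the cartridge_a but purple is not meant.

How it is judged:
By the outcome, as a careful person would: the job done as asked, in the order asked, and still so for the second after the job is handed in, with the robot touching nothing.
It also fails if it takes over 72 s, if anything falls off the work surface, if the arm or the gripper's body presses on something with over 40 N, if the wrist force passes 120 N, or if a joint passes its speed limit or range.

## Robot

A 6-joint arm with a two-finger parallel gripper is mounted at the origin on the work surface. World frame = base frame: x ahead of the robot, y to its left, z up, the work surface at z = 0. Lengths are in m, angles in rad, forces in N, time in s.
With the tool pointing down it reaches from about 0.375 to 0.925 m from the base axis. Payload 5.7 kg.
Tool frame: the origin (TCP) lies midway between the tips of the shut fingers; the grasp point (between the pads) lies 19 mm behind it; z points along the fingers, y is the line along which they close (so a half turn about z gives the same grasp; the last joint's range is limited). The gripper opens to 88 mm and grips with 3 to 60 N. Pads are 20 mm wide; open, the fingers measure 115 mm over their backs; the gripper's body (75 mm by 178 mm) begins 61 mm behind the grasp point.
Start: joints at [-1.451, 0.359, 1.51, -0, 1.272, -0.115], TCP at [0.14, -0.584, 0.223] pointing down, gripper open.
Joint ranges: [-2.97, 2.97], [-1.01, 2.36], [0.21, 2.38], [-0.96, 4.11], [0.2, 2.71], [-2.98, 2.98]. Speed limits (rad/s): [2.39, 2.39, 3.14, 3.14, 3.14, 3.14].

## Interface

Orientations are given as a rotation vector (axis times angle).
In Python, from rig import bot gives the robot as it stands.
- The arm moves only by the shell command python3 -m handwheel 'ROWS'. ROWS is JSON, one flat list of numbers, 7 for each row, row after row: the turn, a rotation vector about the world's x, y, z in units of 5 degrees (1.0 is 5 degrees), then the shift along the world's x, y, z in cm, then the closure, from -1 (fully open) to 1 (shut), so that 0 is half open. A call has 1 to 12 rows; each row is the pose to reach, as a shift and turn from the pose commanded when the call began; what a row does not reach only later rows make up. A row lasts 1/10 s, in which the tool goes at most 50 mm and 8.59 degrees, less where a joint would pass 70% of its speed; a pose out of reach is approached as far as the arm can. A call with a gripper value outside its range is refused whole. The fingers move at their own pace and stop on an object; the grip force is fixed at half the most. Time passes only in rows, so rows that repeat a pose let the fingers close. It gives the time, the measured TCP pose, the force, the opening and the grip force at its end, in the units of the state.
- bot.read_state(): the state, without advancing time (a new reading comes with each control period).
- bot.capture(name): name is "scene" or "top"; returns a dict with "img" (480x640x3 uint8, blue, green, red), "fx", "fy", "cx", "cy" (pixels), "origin" and "rotation" of the camera in the world. Camera axes: x right, y up, looking along -z (the intrinsics and any distortion apply to the point x, -y, -z); pixel columns grow to the right and rows downward; lengths in m; the calibration is good to about 2 mm. A picture is of the moment at which its call begins. There is no depth.
- bot.job_done(): hands the job in; it is judged then, once.
Trained networks look in a picture, given as the dict that the camera call returned (one of the last four; its "shot" number tells which), for a name from the list of things; names that differ only in an ending like _2 or _b are one class to them, and where a whole thing is asked for, a point or a joint stands for the part that bears it (a point fixed in the world has none). Each returns a list of dicts, best first, with "p" (0 to 1); they miss things now and then, are a little off and sometimes report something else, mostly with a low value. They report only what shows in the picture. A call takes as long as a camera call. They do not tell look-alikes from the thing itself.
- bot.find_in(target, picture): "at" ([x, y, z] in m, in the coordinates of the camera as it stood for that picture, good to about 4 mm: the middle of the surface that is visible of it).
- bot.outline_of(target, picture): "mask" (480x640 bool, what is visible of it).
- bot.spot_point(target, picture): "at" ([x, y, z] in m, in the coordinates of the camera as it stood for that picture, good to about 4 mm: a listed point, or the origin of a listed thing).
The state is a dict: "clock": time; "joints": joint angles; "qd": joint speeds; "joint_torque": joint torques, N m; "tcp_pos": TCP position; "tool_rot": TCP orientation; "wrist_force": force on the tool from outside, world axes, zero at the start; "torque": the same for the moment, N m; "opening": finger opening in m; "grasp_force": force on a finger pad.
Only numpy, scipy, OpenCV 4.12 (cv2) and the standard library are available. Lean on these libraries where they do the work, as an engineer would, in place of code of your own. Each camera call takes 0.05 s, during which the arm holds its last target. There are 200 camera calls.

## Working session

There is one attempt and no reset: what is moved stays moved. The work goes in short steps, Python scripts to look and compute and a shell command to move; the robot and the scene stay as the last step left them, time stands still between calls to the robot, and variables do not carry over. Pictures are saved under pics/ and viewed, at most 10 in all, crops included, and the job is handed in when it is done.

```bash
ls; mkdir -p pics; cat > h.py <<'E'
import numpy as np, cv2
from rig import bot
def w(p,c): return np.array(c["origin"])+R(c)@np.array(p)
def R(c):
    r=np.array(c["rotation"]); 
    return r if r.shape==(3,3) else cv2.Rodrigues(r)[0]
def pix(p,c):
    q=R(c).T@(np.array(p)-np.array(c["origin"])); return c["cx"]+c["fx"]*q[0]/-q[2], c["cy"]-c["fy"]*q[1]/-q[2]
E
python3 - <<'E'
from h import *
s=bot.read_state(); print(s)
for n in("scene","top"):
    c=bot.capture(n); cv2.imwrite(f"pics/{n}1.png",c["img"]); print(n,{k:v for k,v in c.items() if k!="img"})
    for t in ["machine","socket_1","cartridge_a_center","returns_tray","bay_1","rinse_bottle_center","cream_jar","toner_bottle","spatula","cartridge_a"]:
        print(t,[(round(d["p"],2),w(d["at"],c).round(3).tolist()) for d in bot.spot_point(t,c)][:6])
E
```

```text
pics
{'clock': 0.0, 'joints': array([-1.45108723e+00,  3.59501996e-01,  1.51139734e+00, -6.57738966e-05,
        1.27249083e+00, -1.15107220e-01]), 'qd': array([-0.00060158,  0.00134896,  0.00040947, -0.00113992,  0.00104837,
        0.00145033]), 'joint_torque': array([-1.13864051e-03, -5.15379274e+01, -2.70724332e+01,  6.71352167e-02,
        3.48534132e-02, -1.41957025e-04]), 'tcp_pos': array([ 0.13948263, -0.58287063,  0.22182473]), 'tool_rot': array([-3.11817604e+00, -3.67821469e-01,  1.05163469e-04]), 'wrist_force': array([0.31171988, 0.5769246 , 0.30500667]), 'torque': array([ 0.04854445,  0.04269757, -0.01632349]), 'grasp_force': 0.0, 'opening': 0.0879085150040686}
scene {'fx': 512.4911372983927, 'fy': 512.4911372983927, 'cx': 322.0824118900694, 'cy': 246.9242764516563, 'origin': array([ 1.05786497, -0.02871644,  0.87715177]), 'rotation': array([0.47657745, 0.43855877, 1.46351514]), 'shot': 1}
machine [(0.67, [0.383, -0.259, 0.001]), (0.62, [0.609, 0.145, 0.002])]
socket_1 [(0.89, [0.547, 0.187, 0.056]), (0.79, [0.566, -0.014, 0.063]), (0.64, [0.558, 0.093, 0.06])]
cartridge_
[... 1079 characters left out ...]
 [0.554, 0.183, 0.059])]
cartridge_a_center [(0.82, [0.345, 0.319, 0.062]), (0.59, [0.549, 0.186, 0.104])]
returns_tray [(0.68, [0.466, -0.259, 0.005])]
bay_1 [(0.89, [0.547, -0.26, 0.003]), (0.78, [0.39, -0.262, 0.007]), (0.76, [0.466, -0.264, -0.001]), (0.72, [0.546, 0.288, 0.079])]
rinse_bottle_center [(0.84, [0.545, 0.286, 0.081])]
cream_jar [(0.96, [0.357, 0.017, 0.001]), (0.65, [0.466, -0.261, 0.001])]
toner_bottle [(0.75, [0.61, 0.142, -0.002]), (0.57, [0.693, -0.22, -0.001]), (0.55, [0.548, 0.186, 0.104])]
spatula []
cartridge_a [(0.97, [0.563, -0.016, 0.044]), (0.91, [0.417, 0.127, 0.004]), (0.85, [0.551, 0.192, 0.043]), (0.83, [0.562, 0.084, 0.042]), (0.72, [0.349, 0.313, -0.006])]
```

View pics/scene1.png

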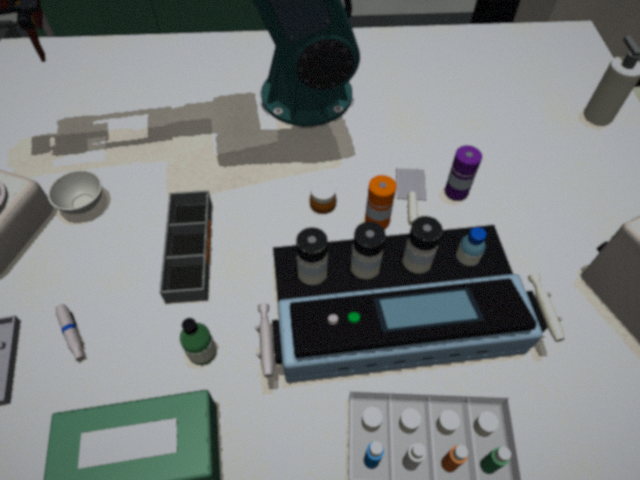

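View pics/top1.png

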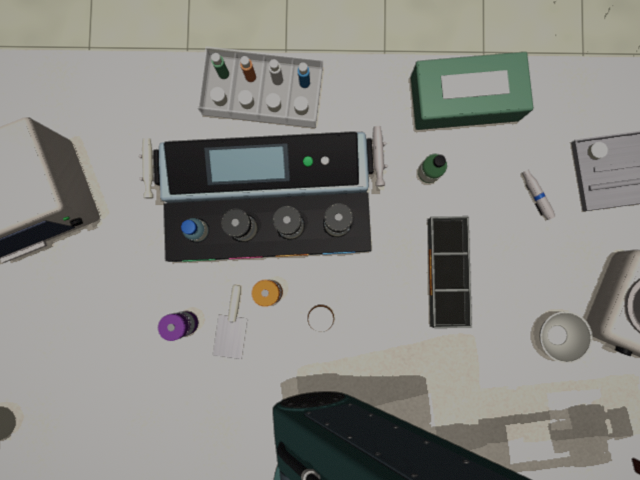

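The scene view shows three black-capped cartridges at about (312,255), (368,250) and (422,245) and the rinse bottle at (472,245). The tray is at (188,245), and the orange and purple look-alikes at (380,200) and (462,172) are on the table. The top view agrees: caps at (338,217), (288,220) and (237,223), tray at (449,272).

Next I fit the machine's row rigidly and check it by overlay.

```bash
python3 - <<'E'
from h import *
from scipy.optimize import least_squares
P=[];T=[];cs=[]
for n in("scene","top"):
    c=bot.capture(n); cs.append(c)
    for t,z in [("socket_1",.06),("cartridge_a_center",.102),("cartridge_a",.042),("rinse_bottle_center",.081),("machine",0)]:
        for d in bot.spot_point(t,c): P.append((t,z,w(d["at"],c)))
    for d in bot.spot_point("returns_tray",c)+bot.spot_point("bay_1",c): T.append(w(d["at"],c))
# prior readings
for t,z,p in [("socket_1",.06,(.547,.187,.056)),("socket_1",.06,(.566,-.014,.063)),("socket_1",.06,(.558,.093,.06)),("cartridge_a",.042,(.548,.188,.041)),("cartridge_a",.042,(.558,.087,.041)),("cartridge_a",.042,(.564,-.01,.045)),("socket_1",.06,(.562,.088,.059)),("socket_1",.06,(.554,.183,.059)),("cartridge_a",.042,(.563,-.016,.044)),("cartridge_a",.042,(.551,.192,.043)),("cartridge_a",.042,(.562,.084,.042)),("rinse_bottle_center",.081,(.542,.286,.082)),("rinse_bottle_center",.081,(.545,.286,.081)),("machine",0,(.608,.142,-.002)),("machine",0,(.609,.145,.002))]: P.append((t,z,np.array(p)))
T+= [np.array(p) for p in [(.469,-.257,0),(.545,-.258,0),(.385,-.26,0),(.547,-.26,0),(.39,-.262,0),(.466,-.264,0)]]
def slots(q):
    x,y,s=q; ex=np.array([np.cos(s),np.sin(s)]); ey=np.array([-np.sin(s),np.cos(s)])
    return [np.array([x,y])-.0525*ex+(k-1.5)*.1*ey for k in range(4)]+[np.array([x,y])]
def near(q):
    S=slots(q); o=[]
    for t,z,p in P:
        ks=[4] if t=="machine" else [3] if t[0]=="r" else [0,1,2]
        k=min(ks,key=lambda k:np.linalg.norm(S[k]-p[:2])); r=p[:2]-S[k]
        if np.linalg.norm(p[:2]-np.array(S0[k]))<.02 and abs(p[2]-z)<.015: o.append(np.r_[r,p[2]-z,k])
    return np.array(o)
q0=[.608,.142,.067]; S0=slots(q0)
f=least_squares(lambda q:near(q)[:,:2].ravel(),q0,loss="soft_l1",f_scale=.003)
o=near(f.x);S=slots(f.x); print(f.x.round(4),len(o),"rms",o[:,:2].std(0).round(4),"dz",o[:,2].mean().round(4))
print(np.round(S,4).tolist())
T=np.array(T);T=T[(abs(T[:,1]+.26)<.02)]; 
for x0 in(.387,.466,.546):
    m=abs(T[:,0]-x0)<.02; print("bay",T[m].mean(0).round(4),m.sum())
a=np.linspace(0,2*np.pi,60)
ims=[]
for c,(u,v) in zip(cs,((270,200),(220,190))):
    im=c["img"].copy()
    im=cv2.resize(im,None,fx=3,fy=3,interpolation=cv2.INTER_CUBIC)
    for k in range(3):
        for z,r,col in((.162,.027,(0,255,255)),(.060,.0285,(0,0,255))):
            pts=np.array([pix([S[k][0]+r*np.cos(t),S[k][1]+r*np.sin(t),z],c) for t in a])
            cv2.polylines(im,[np.round((pts+.5)*3-.5).astype(int)],True,col,1)
    ims.append(im[v*3:v*3+290,u*3:u*3+510])
cv2.imwrite("pics/ov.png",np.vstack(ims))
E
```

```text
[0.6071 0.141  0.0738] 33 rms [0.0023 0.0027] dz 0.0003
[[0.5658, -0.0125], [0.5584, 0.0872], [0.5511, 0.187], [0.5437, 0.2867], [0.6071, 0.141]]
bay [ 0.3874 -0.261   0.0018] 4
bay [ 0.4669 -0.2598 -0.0007] 6
bay [ 0.545  -0.2578  0.0017] 4
```

View pics/ov.png

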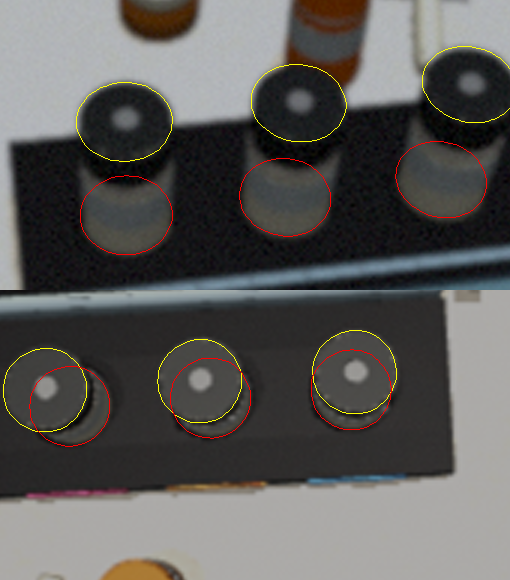

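The overlay rings match the caps and hole mouths in both views to about 1 mm, so the heights agree (cap top 0.162, deck 0.060). I'll approach socket 1.

```bash
python3 -m handwheel '[-0,0,-0.9,4,5.3,0,-1, 0,0,-1.85,7,9.5,0,-1, 0,0,-1.85,10,13.5,0,-1, 0,0,-1.85,13,17.5,0,-1, 0,0,-1.85,16,21.5,0,-1, 0,0,-1.85,19,25.5,0,-1, 0,0,-1.85,22,29.5,0,-1, 0,0,-1.85,25,33.5,0,-1, 0,0,-1.85,28,37.5,0,-1, 0,0,-1.85,31,41.5,0,-1, 0,0,-1.85,34,45.5,0,-1, 0,0,-1.85,37,49.5,0,-1]'
python3 -m handwheel '[0,0,0,2.5,3.5,0,-1, 0,0,0,4.2,5.9,0,-1, 0,0,0,5.3,7.2,0,-1, 0,0,0,5.6,7.5,-1,-1, 0,0,0,5.6,7.5,-1,-1]'
```

```text
clock: 3.1
tcp_pos: [0.4999, -0.101, 0.2229]
tool_rot: [3.139, 0.116, 0.001]
wrist_force: [1.4, -0.6, 0.4]
opening: 0.0879
grasp_force: 0.0
clock: 3.6
tcp_pos: [0.5536, -0.0282, 0.211]
tool_rot: [-3.139, -0.116, 0.005]
wrist_force: [-0.1, 0.7, 0.2]
opening: 0.0879
grasp_force: 0.0
```

```bash
python3 -m handwheel '[0,0,0,0.7,0.9,-1,-1, 0,0,0,1.2,1.6,-2.5,-1, 0,0,0,1.2,1.6,-4.5,-1, 0,0,0,1.2,1.6,-6.5,-1, 0,0,0,1.2,1.6,-8.2,-1, 0,0,0,1.2,1.6,-9.4,-1, 0,0,0,1.2,1.6,-10.2,-1, 0,0,0,1.2,1.6,-10.2,-1]'
```

```text
clock: 4.4
tcp_pos: [0.5659, -0.0119, 0.1093]
tool_rot: [-3.139, -0.115, 0.003]
wrist_force: [-0.5, 0.0, -0.7]
opening: 0.0879
grasp_force: 0.0
```

```bash
python3 -m handwheel '[0,0,0,0,0,0,-0.2, 0,0,0,0,0,0,0, 0,0,0,0,0,0,0.5, 0,0,0,0,0,0,1, 0,0,0,0,0,0,1]'
```

```text
clock: 4.9
tcp_pos: [0.567, -0.012, 0.111]
tool_rot: [3.139, 0.115, 0.001]
wrist_force: [1.3, 0.2, 2.5]
opening: 0.0531
grasp_force: 30.0
```

```bash
python3 -m handwheel '[0,0,0,0,0,0.5,1, 0,0,0,0,0,1.0,1, 0,0,0,0,0,1.6,1, 0,0,0,0,0,2.2,1, 0,0,0,0,0,2.4,1, 0,0,0,0,0,2.4,1, 0,0,0,0,0,2.4,1]'
cat > f.py <<'E'
from h import *
a=[]
for i in range(5):
    bot.capture("top"); s=bot.read_state(); a.append(s["wrist_force"])
a=np.array(a); print(a.mean(0).round(2),a.std(0).round(2),s["tcp_pos"].round(4),s["clock"])
E
python3 f.py
```

```text
clock: 5.6
tcp_pos: [0.5667, -0.0119, 0.1346]
tool_rot: [-3.139, -0.115, 0.0]
wrist_force: [0.2, 0.1, -1.3]
opening: 0.0536
grasp_force: 30.0
[-0.02 -0.06 -1.42] [0.23 0.42 0.34] [ 0.5666 -0.0119  0.1344] 5.85
```

Roughly 145 g, clearly light, so it goes to the tray's rear bay at (0.545, -0.258).

```bash
python3 -m handwheel '[0,0,0,0,0,0.7,1, 0,0,0,0,-1,1.8,1, 0,0,0,0,-3,2.8,1, 0,0,0,-0.3,-6,3.2,1, 0,0,0,-0.6,-9.3,3.2,1, 0,0,0,-0.9,-12.6,3.2,1, 0,0,0,-1.2,-16,3,1, 0,0,0,-1.6,-19,2.5,1, 0,0,0,-2,-21.5,1.5,1, 0,0,0,-2.2,-23.4,0.3,1, 0,0,0,-2.2,-24.4,-0.6,1, 0,0,0,-2.2,-24.6,-1.2,1]'
python3 -m handwheel '[0,0,0,0,0,-0.6,1, 0,0,0,0,0,-1.4,1, 0,0,0,0,0,-2.2,1, 0,0,0,0,0,-2.9,1, 0,0,0,0,0,-3.4,1, 0,0,0,0,0,-3.7,1, 0,0,0,0,0,-3.8,1]'
```

```text
clock: 7.05
tcp_pos: [0.5445, -0.2588, 0.1218]
tool_rot: [-3.139, -0.113, 0.001]
wrist_force: [0.2, 0.5, -1.2]
opening: 0.0534
grasp_force: 30.0
clock: 7.75
tcp_pos: [0.5447, -0.2577, 0.0843]
tool_rot: [-3.139, -0.115, 0.0]
wrist_force: [0.8, -0.2, -1.3]
opening: 0.053
grasp_force: 30.0
```

```bash
python3 -m handwheel '[0,0,0,0,0,-0.3,1, 0,0,0,0,0,-0.5,1, 0,0,0,0,0,-0.7,1, 0,0,0,0,0,-0.8,1, 0,0,0,0,0,-0.9,1, 0,0,0,0,0,-0.95,1, 0,0,0,0,0,-1.0,1]'
```

```text
clock: 8.45
tcp_pos: [0.5448, -0.258, 0.0746]
tool_rot: [-3.139, -0.115, -0.0]
wrist_force: [-0.0, 0.0, -1.2]
opening: 0.0531
grasp_force: 30.0
```

```bash
python3 -m handwheel '[0,0,0,0,0,-0.05,1, 0,0,0,0,0,-0.1,1, 0,0,0,0,0,-0.15,1, 0,0,0,0,0,-0.2,1]';python3 -m handwheel '[0,0,0,0,0,-0.05,1, 0,0,0,0,0,-0.1,1]'
```

```text
clock: 8.85
tcp_pos: [0.5449, -0.258, 0.073]
tool_rot: [-3.139, -0.115, -0.0]
wrist_force: [-1.3, 1.2, 6.3]
opening: 0.0529
grasp_force: 30.0
clock: 9.05
tcp_pos: [0.5449, -0.2581, 0.0729]
tool_rot: [3.139, 0.115, 0.001]
wrist_force: [-4.5, 1.7, 14.1]
opening: 0.0531
grasp_force: 30.0
```

```bash
python3 -m handwheel '[0,0,0,0,0,0.1,1, 0,0,0,0,0,0.12,1, 0,0,0,0,0,0.12,0.2, 0,0,0,0,0,0.12,-0.4, 0,0,0,0,0,0.12,-1, 0,0,0,0,0,0.12,-1, 0,0,0,0,0,0.12,-1]'
```

```text
clock: 9.75
tcp_pos: [0.5447, -0.2579, 0.0727]
tool_rot: [-3.139, -0.115, 0.0]
wrist_force: [-0.7, -1.1, 0.5]
opening: 0.0817
grasp_force: 0.0
```

```bash
python3 -m handwheel '[0,0,0,0,0,1,-1, 0,0,0,0,0,3,-1, 0,0,0,0,0,6,-1, 0,0,0,0,2,9,-1, 0,0,0,0.2,5.5,11.5,-1, 0,0,0,0.4,10,12,-1, 0,0,0,0.6,14.5,12,-1, 0,0,0,0.8,19,12,-1, 0,0,0,1,23.5,12,-1, 0,0,0,1.2,28,12,-1, 0,0,0,1.4,32,12,-1, 0,0,0,1.4,34.5,11,-1]'
python3 -m handwheel '[0,0,0,0,0,-1,-1, 0,0,0,0,0,-3,-1, 0,0,0,0,0,-5,-1, 0,0,0,0,0,-6.2,-1, 0,0,0,0,0,-6.7,-1, 0,0,0,0,0,-6.9,-1]'
```

```text
clock: 10.95
tcp_pos: [0.5599, 0.09, 0.1848]
tool_rot: [-3.139, -0.118, -0.006]
wrist_force: [0.6, -0.4, 1.1]
opening: 0.0879
grasp_force: 0.0
clock: 11.55
tcp_pos: [0.5587, 0.0864, 0.1136]
tool_rot: [3.139, 0.114, -0.001]
wrist_force: [0.1, 0.3, 0.7]
opening: 0.088
grasp_force: 0.0
```

```bash
python3 -m handwheel '[0,0,0,0,0.05,-0.3,-0.2, 0,0,0,0,0.05,-0.4,0, 0,0,0,0,0.05,-0.4,0.5, 0,0,0,0,0.05,-0.4,1, 0,0,0,0,0.05,-0.4,1]'
python3 -m handwheel '[0,0,0,0,0,0.5,1, 0,0,0,0,0,1.0,1, 0,0,0,0,0,1.6,1, 0,0,0,0,0,2.2,1, 0,0,0,0,0,2.4,1, 0,0,0,0,0,2.4,1, 0,0,0,0,0,2.4,1]'
python3 f.py
```

```text
clock: 12.05
tcp_pos: [0.559, 0.0876, 0.1101]
tool_rot: [-3.139, -0.115, -0.001]
wrist_force: [1.4, -0.1, 0.8]
opening: 0.0537
grasp_force: 30.0
clock: 12.75
tcp_pos: [0.5586, 0.0876, 0.1338]
tool_rot: [-3.139, -0.115, 0.0]
wrist_force: [0.8, -0.6, -2.6]
opening: 0.0535
grasp_force: 30.0
[-0.21 -0.2  -2.46] [0.3  0.56 0.23] [0.5586 0.0876 0.1336] 13.0
```

Close to the 250 g limit, so I need a better average and the empty-hand bias. I'll average here, set it back on its ejector, release, rise the same 24 mm empty and read again.

```bash
sed -i 's/range(5)/range(int(__import__("sys").argv[1]))/; s/a=np.array(a)/a=np.array(a);print((a.std(0)\/len(a)**.5).round(3))/' f.py; sed -i 's/a.append(s\["wrist_force"\])/a.append(np.r_[s["wrist_force"],s["joint_torque"]])/' f.py; python3 f.py 24
```

```text
[0.084 0.113 0.086 0.    0.002 0.002 0.    0.    0.   ]
[ 5.000e-02  1.400e-01 -2.100e+00 -0.000e+00 -5.150e+01 -2.356e+01
  2.000e-02 -7.000e-02  0.000e+00] [0.41 0.56 0.42 0.   0.01 0.01 0.   0.   0.  ] [0.5587 0.0876 0.1338] 14.2
```

Joint torques are far less noisy than the wrist force, so comparing joint 2 loaded and empty at the same pose will settle it.

```bash
python3 -m handwheel '[0,0,0,0,0,-0.5,1, 0,0,0,0,0,-1,1, 0,0,0,0,0,-1.5,1, 0,0,0,0,0,-1.9,1, 0,0,0,0,0,-2.1,1, 0,0,0,0,0,-2.2,1, 0,0,0,0,0,-2.3,1, 0,0,0,0,0,-2.35,1]'
python3 -m handwheel '[0,0,0,0,0,-0.05,1, 0,0,0,0,0,-0.05,1]'
```

```text
clock: 15.0
tcp_pos: [0.5589, 0.0876, 0.1104]
tool_rot: [-3.139, -0.115, -0.0]
wrist_force: [-0.3, -0.1, -2.6]
opening: 0.0536
grasp_force: 30.0
clock: 15.2
tcp_pos: [0.559, 0.0876, 0.1101]
tool_rot: [-3.139, -0.115, -0.001]
wrist_force: [-0.1, 0.6, 1.0]
opening: 0.0533
grasp_force: 30.0
```

```bash
python3 -m handwheel '[0,0,0,0,0,0,0.2, 0,0,0,0,0,0,-0.4, 0,0,0,0,0,0,-1, 0,0,0,0,0,0.5,-1, 0,0,0,0,0,1.2,-1, 0,0,0,0,0,2,-1, 0,0,0,0,0,2.4,-1, 0,0,0,0,0,2.4,-1, 0,0,0,0,0,2.4,-1, 0,0,0,0,0,2.4,-1]'
python3 f.py 12
```

```text
clock: 16.2
tcp_pos: [0.5585, 0.0876, 0.1336]
tool_rot: [-3.139, -0.115, 0.001]
wrist_force: [0.9, 0.4, 1.2]
opening: 0.0878
grasp_force: 0.0
[0.151 0.169 0.15  0.001 0.02  0.007 0.    0.    0.   ]
[ 4.000e-02  9.000e-02 -9.000e-02  0.000e+00 -5.032e+01 -2.286e+01
  2.000e-02 -7.000e-02 -0.000e+00] [0.52 0.59 0.52 0.   0.07 0.02 0.   0.   0.  ] [0.5588 0.0876 0.1338] 16.8
```

```bash
python3 f.py 6; python3 -c "
from h import *
s=bot.read_state();print(s['joints'].tolist(),s['tcp_pos'].tolist())"
python3 -m handwheel '[0,0,0,0,0,1,-1, 0,0,0,0,0,3,-1, 0,0,0,-0.1,1.5,6,-1, 0,0,0,-0.4,5,7,-1, 0,0,0,-0.7,8.5,7,-1, 0,0,0,-0.7,10,6,-1, 0,0,0,-0.7,10,6,-1]'
python3 -c "
from h import *
s=bot.read_state();print(s['joints'].tolist(),s['tcp_pos'].tolist())"
```

```text
[0.142 0.159 0.167 0.001 0.002 0.001 0.    0.    0.   ]
[ 1.800e-01  8.000e-02  1.900e-01 -0.000e+00 -5.028e+01 -2.286e+01
  2.000e-02 -7.000e-02  0.000e+00] [0.35 0.39 0.41 0.   0.   0.   0.   0.   0.  ] [0.5588 0.0876 0.1338] 17.1
[0.03331718782063099, 0.4052637821531409, 1.6858414928968082, 0.00012207634492519825, 1.0504431402869885, 1.5306248400941302] [0.5587816421984833, 0.08760259681722286, 0.1338403891569026]
clock: 17.8
tcp_pos: [0.5507, 0.1889, 0.1928]
tool_rot: [3.139, 0.12, -0.003]
wrist_force: [0.4, 0.2, -0.6]
opening: 0.088
grasp_force: 0.0
[0.21169259337971466, 0.36261772125143293, 1.5844855610658088, 0.00017339373012368123, 1.196253985885402, 1.7063118365665804] [0.5507307143053798, 0.18889509413730948, 0.19282555598954415]
```

```bash
python3 -m handwheel '[0,0,0,0,-0.1,-2,-1, 0,0,0,0.03,-0.2,-4,-1, 0,0,0,0.03,-0.2,-5.5,-1, 0,0,0,0.03,-0.2,-5.9,-1, 0,0,0,0.03,-0.2,-5.9,-1, 0,0,0,0.03,-0.2,-5.9,-1, 0,0,0,0.03,-0.2,-5.9,-1]'
cat >> f.py <<'E'
print(a[:,4:6].mean(0).round(4), a[-5:,4:6].mean(0).round(4),a[:,2].mean().round(3),s["joints"].round(5).tolist(),s["tcp_pos"].round(5).tolist())
E
python3 f.py 16|tail -1
python3 -m handwheel '[0,0,0,0,0,-0.8,-1, 0,0,0,0,0,-1.8,-1, 0,0,0,0,0,-2.4,-0.2, 0,0,0,0,0,-2.4,0, 0,0,0,0,0,-2.4,0.5, 0,0,0,0,0,-2.4,1, 0,0,0,0,0,-2.4,1]'
python3 -m handwheel '[0,0,0,0,0,0.5,1, 0,0,0,0,0,1.0,1, 0,0,0,0,0,1.6,1, 0,0,0,0,0,2.2,1, 0,0,0,0,0,2.4,1, 0,0,0,0,0,2.4,1, 0,0,0,0,0,2.4,1]'
python3 f.py 30|tail -1
```

```text
clock: 18.5
tcp_pos: [0.5528, 0.1854, 0.1357]
tool_rot: [-3.139, -0.115, -0.002]
wrist_force: [0.1, 0.1, -0.0]
opening: 0.0877
grasp_force: 0.0
[-51.9696 -23.2978] [-51.995  -23.2775] 0.129 [0.20565, 0.42549, 1.64732, 9e-05, 1.06887, 1.70304] [0.55206, 0.18557, 0.13477]
clock: 20.0
tcp_pos: [0.5523, 0.1857, 0.1111]
tool_rot: [-3.139, -0.115, -0.001]
wrist_force: [-0.0, -0.0, -0.4]
opening: 0.0537
grasp_force: 30.0
clock: 20.7
tcp_pos: [0.552, 0.1856, 0.1348]
tool_rot: [-3.139, -0.115, 0.0]
wrist_force: [-1.3, 0.1, -3.4]
opening: 0.0538
grasp_force: 30.0
[-54.1296 -24.4807] [-54.11   -24.4773] -3.741 [0.20566, 0.42538, 1.64735, 0.0001, 1.06886, 1.70305] [0.55206, 0.18558, 0.13482]
```

About 390 g, clearly heavy. I'll lower and press it home in its own socket.

```bash
python3 -m handwheel '[0,0,0,0,0,-0.6,1, 0,0,0,0,0,-1.2,1, 0,0,0,0,0,-1.7,1, 0,0,0,0,0,-2.0,1, 0,0,0,0,0,-2.15,1, 0,0,0,0,0,-2.25,1, 0,0,0,0,0,-2.35,1, 0,0,0,0,0,-2.4,1, 0,0,0,0,0,-2.45,1, 0,0,0,0,0,-2.5,1]'
python3 -m handwheel '[0,0,0,0,0,-0.1,1, 0,0,0,0,0,-0.2,1, 0,0,0,0,0,-0.3,1, 0,0,0,0,0,-0.4,1]'
python3 -m handwheel '[0,0,0,0,0,-0.1,1, 0,0,0,0,0,-0.2,1, 0,0,0,0,0,-0.3,1]'
```

```text
clock: 23.2
tcp_pos: [0.5524, 0.1857, 0.1105]
tool_rot: [-3.139, -0.115, -0.001]
wrist_force: [-1.8, -0.0, 2.9]
opening: 0.0535
grasp_force: 30.0
clock: 23.6
tcp_pos: [0.5523, 0.1856, 0.1059]
tool_rot: [-3.139, -0.115, -0.001]
wrist_force: [-1.2, -1.2, 2.8]
opening: 0.0536
grasp_force: 30.0
clock: 23.9
tcp_pos: [0.5523, 0.1856, 0.1028]
tool_rot: [-3.139, -0.115, -0.001]
wrist_force: [-0.3, 0.4, 3.0]
opening: 0.0537
grasp_force: 30.0
```

```bash
python3 -m handwheel '[0,0,0,0,0,-0.05,1, 0,0,0,0,0,-0.1,1]'; python3 -m handwheel '[0,0,0,0,0,-0.05,1, 0,0,0,0,0,-0.1,1]';python3 -m handwheel '[0,0,0,0,0,-0.05,1, 0,0,0,0,0,-0.1,1]'
```

```text
clock: 24.1
tcp_pos: [0.5522, 0.1856, 0.1018]
tool_rot: [-3.139, -0.115, -0.0]
wrist_force: [0.0, 0.2, 2.0]
opening: 0.0539
grasp_force: 30.0
clock: 24.3
tcp_pos: [0.5522, 0.1856, 0.1008]
tool_rot: [-3.139, -0.115, -0.0]
wrist_force: [0.9, 1.4, 2.6]
opening: 0.0542
grasp_force: 30.0
clock: 24.5
tcp_pos: [0.5522, 0.1856, 0.0998]
tool_rot: [-3.139, -0.115, -0.0]
wrist_force: [-0.5, 0.8, 2.6]
opening: 0.0536
grasp_force: 30.0
```

```bash
python3 -m handwheel '[0,0,0,0,0,-0.05,1, 0,0,0,0,0,-0.1,1]'; python3 -m handwheel '[0,0,0,0,0,-0.05,1, 0,0,0,0,0,-0.1,1]'
```

```text
clock: 24.7
tcp_pos: [0.5523, 0.1857, 0.099]
tool_rot: [-3.139, -0.115, -0.001]
wrist_force: [-1.6, 0.8, 8.9]
opening: 0.0536
grasp_force: 30.0
clock: 24.9
tcp_pos: [0.5524, 0.1857, 0.0989]
tool_rot: [-3.139, -0.115, -0.001]
wrist_force: [-4.1, -0.2, 15.9]
opening: 0.0539
grasp_force: 30.0
```

The stop is felt: 1 mm of command gave 0.1 mm of motion and +7 N. One more nudge, then ease off and release.

```bash
python3 -m handwheel '[0,0,0,0,0,-0.05,1, 0,0,0,0,0,-0.1,1, 0,0,0,0,0,-0.1,1]'; python3 -m handwheel '[0,0,0,0,0,0.15,1, 0,0,0,0,0,0.25,1, 0,0,0,0,0,0.25,0.2, 0,0,0,0,0,0.25,-0.4, 0,0,0,0,0,0.25,-1, 0,0,0,0,0,0.25,-1]'
```

```text
clock: 25.2
tcp_pos: [0.5525, 0.1858, 0.0989]
tool_rot: [-3.139, -0.116, -0.002]
wrist_force: [-4.3, 0.7, 19.2]
opening: 0.054
grasp_force: 30.0
clock: 25.8
tcp_pos: [0.552, 0.1855, 0.0991]
tool_rot: [3.139, 0.115, -0.001]
wrist_force: [-0.2, -0.4, 0.9]
opening: 0.0742
grasp_force: 0.0
```

```bash
python3 -m handwheel '[0,0,0,0,0,1,-1, 0,0,0,0,0,3,-1, 0,0,0,0,0,6,-1, 0,0,0,-2,-2,9,-1, 0,0,0,-5,-4,12,-1, 0,0,0,-8,-6,15,-1, 0,0,0,-10,-8,18,-1, 0,0,0,-12,-10,20,-1, 0,0,0,-12,-10,20,-1, 0,0,0,-12,-10,20,-1, 0,0,0,-12,-10,20,-1]'; python3 f.py 4|tail -1
```

```text
clock: 26.9
tcp_pos: [0.4323, 0.086, 0.2988]
tool_rot: [-3.139, -0.115, 0.001]
wrist_force: [0.6, 0.1, -0.7]
opening: 0.0879
grasp_force: 0.0
[-33.0721 -28.7762] [-33.0721 -28.7762] 0.374 [0.03928, 0.05504, 1.71785, 0.00023, 1.37059, 1.53602] [0.4321, 0.08602, 0.29838]
```

```bash
python3 - <<'E'
import numpy as np
from scipy.optimize import least_squares
D=[([0.033317,0.405264,1.685841,0,1.050443],[0.558782,0.087603,0.13384]),([0.20565,0.42549,1.64732,0,1.06887],[0.55206,0.18557,0.13477]),([0.03928,0.05504,1.71785,0,1.37059],[0.4321,0.08602,0.29838])]
D3=([0.211693,0.362618,1.584486,0,1.196254],[0.550731,0.188895,0.192826]); D0=([-1.451087,.359502,1.511397,0,1.272491],[.139483,-.582871,.221825])
def res(p,D):
    d,L1,L2,g,h,LT=p; o=[]
    for q,t in D:
        x=np.cos(q[0])*t[0]+np.sin(q[0])*t[1]; e=q[1]+q[2]+q[4]
        o+=[d+L1*np.sin(q[1])+L2*np.sin(q[1]+q[2]+g)+LT*np.sin(e)-x,h+L1*np.cos(q[1])+L2*np.cos(q[1]+q[2]+g)+LT*(np.cos(e)+1)-t[2]]
    return np.array(o)
for DD,g0 in((D,0),(D+[D3,D0],0)):
  for fix in(1,0):
    f=least_squares(lambda p:np.r_[res(p,DD)*1e3,(p[3]*1e4 if fix else p[3]*3),(p[5]-.25)*2],[0.03,.45,.45,0,.1,.25],x_scale=.1)
    print(f.x.round(4),res(f.x,DD).round(4))
for q,t in D: print(-np.sin(q[0])*t[0]+np.cos(q[0])*t[1], np.cos(q[0])*t[0]+np.sin(q[0])*t[1])
E
```

```text
[-0.0042  0.5157  0.4197  0.     -0.1322  0.1418] [ 0.0019 -0.0008 -0.0018  0.0008 -0.0001  0.0001]
[-4.000e-04  6.050e-01  4.449e-01  2.368e-01 -1.167e-01  2.435e-01] [ 0.0001 -0.0001 -0.0001  0.     -0.      0.    ]
[-0.0086  0.5404  0.4178  0.     -0.1576 -3.3126] [ 0.0054 -0.0026  0.0026 -0.0012  0.0015 -0.0003 -0.0007  0.0012 -0.0088
  0.0029]
[-1.000e-04  6.105e-01  4.472e-01  2.503e-01 -1.158e-01  2.512e-01] [ 0.     -0.     -0.     -0.     -0.     -0.      0.0001  0.     -0.
  0.    ]
0.06894088796579056 0.5613900276095829
0.06892716634921471 0.578321289802708
0.06898512390513262 0.43514469211952184
```

With base offset 0 the kinematic fit closes to 0.1 mm. That puts cartridge 2 at 1.22/(0.5614·9.81) ≈ 222 g, matching the wrist's ≈220 g, so it is light. I'll fetch it and re-check the weight on the lift.

```bash
python3 -m handwheel '[0,0,0,2,0,-1,-1, 0,0,0,5,0,-3,-1, 0,0,0,8,0.1,-5,-1, 0,0,0,11,0.15,-7,-1, 0,0,0,12.6,0.15,-9,-1, 0,0,0,12.65,0.15,-11.5,-1, 0,0,0,12.65,0.15,-14,-1, 0,0,0,12.65,0.15,-16.5,-1, 0,0,0,12.65,0.15,-18,-1, 0,0,0,12.65,0.15,-18.8,-1, 0,0,0,12.65,0.15,-18.8,-1]'
python3 -m handwheel '[0,0,0,0,0,0,-0.2, 0,0,0,0,0,0,0, 0,0,0,0,0,0,0.5, 0,0,0,0,0,0,1, 0,0,0,0,0,0,1]'
python3 -m handwheel '[0,0,0,0,0,0.5,1, 0,0,0,0,0,1.0,1, 0,0,0,0,0,1.6,1, 0,0,0,0,0,2.2,1, 0,0,0,0,0,2.4,1, 0,0,0,0,0,2.4,1, 0,0,0,0,0,2.4,1]'
python3 f.py 25|tail -1
```

```text
clock: 28.2
tcp_pos: [0.5577, 0.0873, 0.1098]
tool_rot: [-3.139, -0.116, 0.005]
wrist_force: [-0.3, 0.6, 0.3]
opening: 0.0881
grasp_force: 0.0
clock: 28.7
tcp_pos: [0.5589, 0.087, 0.1119]
tool_rot: [3.139, 0.115, 0.002]
wrist_force: [-0.3, 0.6, 2.3]
opening: 0.0532
grasp_force: 30.0
clock: 29.4
tcp_pos: [0.5585, 0.0871, 0.1353]
tool_rot: [-3.139, -0.115, 0.0]
wrist_force: [-0.2, -0.0, -1.8]
opening: 0.0538
grasp_force: 30.0
[-51.4581 -23.636 ] [-51.4354 -23.6328] -2.14 [0.03242, 0.40309, 1.68503, 0.00012, 1.05347, 1.52984] [0.55856, 0.08709, 0.13532]
```

Again 2.14 N (≈218 g), so it is light and goes to the middle bay at (0.467, -0.260).

```bash
python3 -m handwheel '[0,0,0,0,-0.3,1,1, 0,0,0,-0.8,-2,2.3,1, 0,0,0,-2.2,-5,3,1, 0,0,0,-3.8,-8.2,3,1, 0,0,0,-5.4,-11.6,3,1, 0,0,0,-7,-15,3,1, 0,0,0,-8.3,-18.4,3,1, 0,0,0,-9,-22,3,1, 0,0,0,-9.15,-25.6,3,1, 0,0,0,-9.15,-29,3,1, 0,0,0,-9.15,-32,2.5,1, 0,0,0,-9.15,-34,1.5,1]'
python3 -m handwheel '[0,0,0,0,-0.6,-1,1, 0,0,0,0,-0.7,-2.4,1, 0,0,0,0,-0.7,-3.8,1, 0,0,0,0,-0.7,-5,1, 0,0,0,0,-0.7,-5.8,1, 0,0,0,0,-0.7,-6.3,1, 0,0,0,0,-0.7,-6.5,1, 0,0,0,0,-0.7,-6.6,1, 0,0,0,0,-0.7,-6.6,1]'
```

```text
clock: 31.85
tcp_pos: [0.468, -0.2561, 0.1518]
tool_rot: [3.137, 0.113, 0.004]
wrist_force: [0.6, 0.6, -1.9]
opening: 0.053
grasp_force: 30.0
clock: 32.75
tcp_pos: [0.4674, -0.26, 0.0846]
tool_rot: [3.139, 0.115, 0.001]
wrist_force: [-0.3, -0.1, -2.5]
opening: 0.0534
grasp_force: 30.0
```

```bash
python3 -m handwheel '[0,0,0,0,0,-0.3,1, 0,0,0,0,0,-0.5,1, 0,0,0,0,0,-0.7,1, 0,0,0,0,0,-0.8,1, 0,0,0,0,0,-0.9,1, 0,0,0,0,0,-0.95,1]'
python3 -m handwheel '[0,0,0,0,0,-0.05,1, 0,0,0,0,0,-0.1,1, 0,0,0,0,0,-0.15,1]'
```

```text
clock: 33.35
tcp_pos: [0.4671, -0.2599, 0.0747]
tool_rot: [-3.139, -0.115, 0.0]
wrist_force: [-0.1, 0.3, -3.2]
opening: 0.0533
grasp_force: 30.0
clock: 33.65
tcp_pos: [0.4672, -0.26, 0.0738]
tool_rot: [3.139, 0.115, 0.0]
wrist_force: [-2.9, 1.1, 8.9]
opening: 0.0533
grasp_force: 30.0
```

Touched down. Ease off, release, retreat straight up, then look.

```bash
python3 -m handwheel '[0,0,0,0,0,0.08,1, 0,0,0,0,0,0.08,0.2, 0,0,0,0,0,0.08,-0.4, 0,0,0,0,0,0.08,-1, 0,0,0,0,0,0.08,-1, 0,0,0,0,0,0.08,-1, 0,0,0,0,0,1,-1, 0,0,0,0,0,3,-1, 0,0,0,0,0,6,-1, 0,0,0,0,0,10,-1, 0,0,0,0,-1,13,-1, 0,0,0,0,-3,15,-1]'
python3 -m handwheel '[0,0,0,-3,-3,1,-1, 0,0,0,-6,-6,2,-1, 0,0,0,-9,-9,2,-1, 0,0,0,-12,-12,2,-1, 0,0,0,-13,-13,2,-1, 0,0,0,-13,-13,2,-1]'
python3 - <<'E'
from h import *
c=bot.capture("scene"); cv2.imwrite("pics/s2.png",c["img"])
for t in["cartridge_a","rinse_bottle_center","cartridge_a_center"]:
    print(t,[(round(d["p"],2),w(d["at"],c).round(3).tolist()) for d in bot.spot_point(t,c)])
E
```

```text
clock: 34.85
tcp_pos: [0.4677, -0.2896, 0.2267]
tool_rot: [3.138, 0.117, 0.004]
wrist_force: [-0.1, -1.3, -0.3]
opening: 0.0878
grasp_force: 0.0
clock: 35.45
tcp_pos: [0.336, -0.4211, 0.2438]
tool_rot: [3.139, 0.11, 0.0]
wrist_force: [-0.1, 0.5, -0.4]
opening: 0.0875
grasp_force: 0.0
cartridge_a [(0.95, [0.545, -0.258, 0.006]), (0.84, [0.413, 0.127, -0.002]), (0.75, [0.547, 0.188, 0.03]), (0.59, [0.359, 0.023, -0.001]), (0.56, [0.468, -0.259, -0.0]), (0.55, [0.345, 0.316, -0.002])]
rinse_bottle_center [(0.97, [0.542, 0.284, 0.082]), (0.61, [0.55, 0.189, 0.056])]
cartridge_a_center [(0.91, [0.347, 0.318, 0.06]), (0.72, [0.554, 0.091, 0.061]), (0.64, [0.609, 0.146, 0.004]), (0.26, [0.567, -0.013, 0.061])]
```

View pics/s2.png

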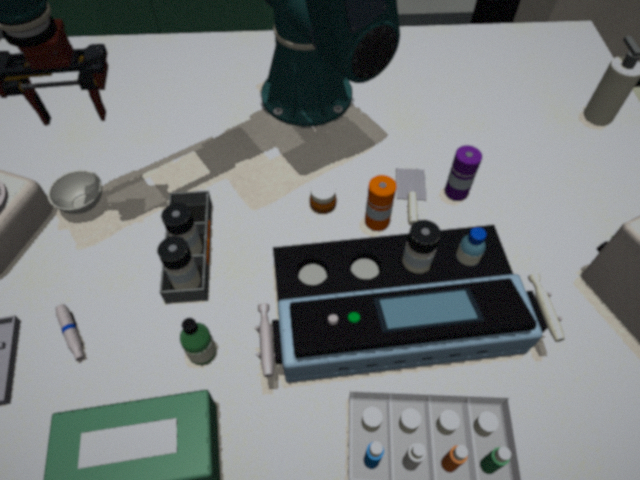

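The picture shows two cartridges upright in separate bays, at (180,225) and (178,262). The heavy one is down in socket 3 at (421,250), with its foot measured at z≈0.030. The other two sockets are empty, the rest of the counter is unmoved and the gripper is clear. Handing in.

```bash
python3 -c "
from rig import bot
print(bot.job_done())"
```

```text
the job is handed in; nothing more can be done
None
```

I handed the job in at about 36 s: the roughly 380 g cartridge is pressed onto its stop in socket 3, the two light ones (about 145 g and 220 g) stand upright in separate bays of the returns tray, and the last picture shows nothing else moved.

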